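Set out LED drivers on the kitting board in order of length

ROBOT

A 6-joint arm with a two-finger parallel gripper is mounted at the origin on the work surface. World frame = base frame: x ahead of the robot, y to its left, z up, the work surface at z = 0. Lengths are in m, angles in rad, forces in N, time in s.
With the tool pointing down it reaches from about 0.3 to 0.95 m from the base axis. Payload 3.1 kg.
Tool frame: the origin (TCP) lies midway between the tips of the shut fingers; the grasp point (between the pads) lies ctrl.grip_depth behind it (ctrl.grip_depth is the distance from the TCP to the grasp point, in m); z points along the fingers, y is the line along which they close (so a half turn about z gives the same grasp; the last joint's range is limited). The gripper opens to 85 mm and grips with 20 to 120 N. Pads are 22 mm wide; open, the fingers measure 114 mm over their backs; the gripper's body (76 mm by 85 mm) begins 54 mm behind the grasp point. The pads swing forward as they close: fully open they stand 13 mm farther back than shut.
Start: joints at [-1.246, 0.308, 1.634, -0, 1.2, -0.07], TCP at [0.24, -0.577, 0.231] pointing down, gripper open.
Joint ranges: [-3.06, 3.06], [-0.79, 1.96], [0.05, 2.63], [-1.19, 4.34], [0.05, 2.64], [-2.94, 2.94]. Speed limits (rad/s): [2.79, 2.79, 3.14, 3.14, 3.14, 3.14].

INTERFACE

Orientations are given as a unit quaternion [w, x, y, z].
In Python, from cell import ctrl gives the robot as it stands.
- The arm moves only by the tool move_tool, called after ">>>" in YAML: its name, and indented under it one key for each argument. Schema: {"type":"object","properties":{"rows":{"type":"array","items":{"type":"object","properties":{"wx":{"type":"number"},"wy":{"type":"number"},"wz":{"type":"number"},"sx":{"type":"number"},"sy":{"type":"number"},"sz":{"type":"number"},"finger_gap":{"type":"number"}},"additionalProperties":false,"required":["finger_gap"]},"minItems":1,"maxItems":10},"force":{"type":"number"},"only":{"type":"string"},"quiet":{"type":"boolean"},"lines":{"type":"string"}},"required":["rows"],"additionalProperties":false}. rows is a list of rows, 1 to 10 of them, each an object with the fields wx, wy, wz (a rotation vector in parts of the range, where 1.0 means 2 rad), sx, sy, sz (the shift in shares of the most that a row can go, 1 being 62.5 mm), finger_gap (the finger opening in m); a field left out counts as zero (the opening has to be given); each row shifts and turns the commanded pose from where the row before left it, along the tool's axes as they then stand; what a row does not reach is not made up. A row lasts 1/8 s, in which the tool goes at most 0.0625 m and 0.188 rad, less where a joint would pass 70% of its speed; a pose out of reach is approached as far as the arm can. The fingers move at their own pace and stop on an object; force is the grip in N (left out, the last holds). Time passes only in rows, so rows that do not move let the fingers close. The tool returns the time, the measured TCP pose, the force, the opening and the grip force at its end. only (a regular expression) keeps the lines of the reply that match it, lines (a string "A,B") keeps lines A to B, and quiet returns only ok. Input that does not fit is refused with a message, and nothing moves.
- ctrl.read_state(): the state, without advancing time (a new reading comes with each control period).
- ctrl.capture(name): name is "scene" or "side" or "wrist"; returns a dict with "image" (384x512x3 uint8, red, green, blue), "depth" (384x512 float32, m along the optical axis (not along the pixel's ray), 0 where there is no reading), "vertical_fov" (degrees; the focal length in pixels is half the picture's height over the tangent of half this angle, whatever the lens; pixels are square), "cx", "cy" (the principal point, pixels), "T" (4x4, takes a point from camera to world coordinates); the wrist camera has in their place "T_tool_cam" (4x4, takes a point from camera to tool coordinates, whose origin is the TCP and whose axes are the flange's). Camera axes: x right, y down, z forward; pixel columns grow to the right and rows downward; lengths in m; the calibration is good to about 2 mm. A picture is of the moment at which its call begins: read the wrist's pose just before it.
- ctrl.hand_in(): hands the job in; it is judged then, once.
The state is a dict: "time_s": time; "qpos": joint angles; "joint_vel": joint speeds; "joint_efforts": joint torques, N m; "eef_pos": TCP position; "eef_rot": TCP orientation; "ft_force": force on the tool from outside, world axes, zero at the start; "ft_torque": the same for the moment, N m; "width": finger opening in m; "grip_force": force on a finger pad.
Only numpy, scipy, OpenCV 4.12 (cv2) and the standard library are available. Lean on these libraries where they do the work, as an engineer would, in place of code of your own. Each camera call takes 0.05 s, during which the arm holds its last target. There are 200 camera calls.

TASK

Set the four LED drivers out on the kitting board, one to a bay, in order of length: the shortest in the end bay nearest the open floodlight housing, the longest in the end bay farthest from it. Begin with the driver that lies across the others, lifting it straight off without dragging those beneath. Set each one down (no dropping) flat, in the middle of its bay and lying lengthways along it, and let go of them all.

Things in the scene. Friction and masses are not known exactly. Their poses are not given: they have to be found in the camera images.
- driver_a: Shortest of 4 LED drivers: aluminium bar, black end caps, white label on top; 95 mm long (including an 8 mm tab, 3 mm thick, at the foot of each end), 38 wide, 30 high. Origin: centre of underside; x along its length, z up. Loose, under 0.45 kg. Starts flat on the blue mat, underside 3 mm above the bench.
- driver_b: Second shortest of 4 LED drivers: aluminium bar, black end caps, white label on top; 125 mm long (including an 8 mm tab, 3 mm thick, at the foot of each end), 38 wide, 30 high. Origin: centre of underside; x along its length, z up. Loose, under 0.45 kg. Starts flat on the blue mat, underside 3 mm above the bench.
- driver_c: Second longest of 4 LED drivers: aluminium bar, black end caps, white label on top; 155 mm long (including an 8 mm tab, 3 mm thick, at the foot of each end), 38 wide, 30 high. Origin: centre of underside; x along its length, z up. Loose, under 0.45 kg. Starts crosswise on top of two others lying 85 mm apart, the gap under its middle; underside 33 mm above the bench.
- driver_d: Longest of 4 LED drivers: aluminium bar, black end caps, white label on top; 185 mm long (including an 8 mm tab, 3 mm thick, at the foot of each end), 38 wide, 30 high. Origin: centre of underside; x along its length, z up. Loose, under 0.45 kg. Starts flat on the blue mat, underside 3 mm above the bench.
- bay_1: Leftmost (+y) of 4 alike bays, 78 mm apart in a row on the white kitting board: fixed black rubber pad 205 x 52 x 3 mm. Origin: centre of its underside, 10 mm above the bench (pad top at 13 mm). x along the bay, away from the robot, to a rail 30 mm high, 121 mm from the origin; y left along the row.
- bay_2: Second from left of 4 alike bays, 78 mm apart in a row on the white kitting board: fixed black rubber pad 205 x 52 x 3 mm. Origin: centre of its underside, 10 mm above the bench (pad top at 13 mm). x along the bay, away from the robot, to a rail 30 mm high, 121 mm from the origin; y left along the row.
- bay_3: Third from left of 4 alike bays, 78 mm apart in a row on the white kitting board: fixed black rubber pad 205 x 52 x 3 mm. Origin: centre of its underside, 10 mm above the bench (pad top at 13 mm). x along the bay, away from the robot, to a rail 30 mm high, 121 mm from the origin; y left along the row.
- bay_4: Rightmost (-y) of 4 alike bays, 78 mm apart in a row on the white kitting board: fixed black rubber pad 205 x 52 x 3 mm. Origin: centre of its underside, 10 mm above the bench (pad top at 13 mm). x along the bay, away from the robot, to a rail 30 mm high, 121 mm from the origin; y left along the row.
- floodlight: Open black floodlight housing, 340 x 260 x 85 mm, with two white lens modules and a driver compartment; stands at the left (+y) or right (-y) side of the bench, a plain carton at the other. Origin: centre of underside. Fixed.

How it is judged:
On the way:
1. the crosswise driver is lifted clear of the pile (5 cm or more) before any other driver has moved more than 12 mm (height (world z) of driver_c above 0.085 m and distance of each of driver_a, driver_b, driver_d from where it was at the start of the episode below 0.012 m), for 0.1 s.
At the end, for the whole second after the job is handed in: each driver lies flat (within 0.08 rad) on the rubber of its own bay, its centre within 14 mm of the bay's centre and its length within 0.17 rad of the bay's; shortest in the end bay on the floodlight's side, then in order of length to the longest at the other end; all released and at rest (((world y of floodlight above 0 m and horizontal distance between driver_a and bay_1 below 0.014 m and angle between the x axis of driver_a and the x axis of bay_1, either way round below 0.17 rad and horizontal distance between driver_b and bay_2 below 0.014 m and angle between the x axis of driver_b and the x axis of bay_2, either way round below 0.17 rad and horizontal distance between driver_c and bay_3 below 0.014 m and angle between the x axis of driver_c and the x axis of bay_3, either way round below 0.17 rad and horizontal distance between driver_d and bay_4 below 0.014 m and angle between the x axis of driver_d and the x axis of bay_4, either way round below 0.17 rad) or (world y of floodlight below 0 m and horizontal distance between driver_a and bay_4 below 0.014 m and angle between the x axis of driver_a and the x axis of bay_4, either way round below 0.17 rad and horizontal distance between driver_b and bay_3 below 0.014 m and angle between the x axis of driver_b and the x axis of bay_3, either way round below 0.17 rad and horizontal distance between driver_c and bay_2 below 0.014 m and angle between the x axis of driver_c and the x axis of bay_2, either way round below 0.17 rad and horizontal distance between driver_d and bay_1 below 0.014 m and angle between the x axis of driver_d and the x axis of bay_1, either way round below 0.17 rad)) and height (world z) of driver_a between 0.008 and 0.018 m and angle between each of driver_a, driver_b, driver_c, driver_d's own z axis and vertical below 0.08 rad and linear speed of each of driver_a, driver_b, driver_c, driver_d below 0.01 m/s and angular speed of each of driver_a, driver_b, driver_c, driver_d below 0.1 rad/s and contact force between the fingers and driver_a below 0.05 N and height (world z) of driver_b between 0.008 and 0.018 m and contact force between the fingers and driver_b below 0.05 N and height (world z) of driver_c between 0.008 and 0.018 m and contact force between the fingers and driver_c below 0.05 N and height (world z) of driver_d between 0.008 and 0.018 m and contact force between the fingers and driver_d below 0.05 N); the robot touches nothing.
It fails at once if driver a is let go more than about 5 cm above the board or mat (height (world z) of driver_a above 0.065 m and contact force between the fingers and driver_a below 0.02 N).
It fails at once if driver b is let go more than about 5 cm above the board or mat (height (world z) of driver_b above 0.065 m and contact force between the fingers and driver_b below 0.02 N).
It fails at once if driver c is let go more than about 5 cm above the board or mat (height (world z) of driver_c above 0.065 m and contact force between the fingers and driver_c below 0.02 N).
It fails at once if driver d is let go more than about 5 cm above the board or mat (height (world z) of driver_d above 0.065 m and contact force between the fingers and driver_d below 0.02 N).
It also fails if it takes over 122 s, if anything falls off the work surface, if the arm or the gripper's body presses on something with over 40 N, if the wrist force passes 120 N, or if a joint passes its speed limit or range.

## Working session

There is one attempt and no reset: what is moved stays moved. The work goes in short steps, Python scripts to look and compute and a tool call to move; the robot and the scene stay as the last step left them, time stands still between calls to the robot, and variables do not carry over. Pictures are saved under pics/ and viewed, at most 14 in all, crops included, and the job is handed in when it is done.

```bash
mkdir -p pics; ls; python3 - <<'E'
from cell import ctrl
import cv2,numpy as np
s=ctrl.read_state();print({k:np.round(v,3) for k,v in s.items()},ctrl.grip_depth)
for n in("scene","side"):
    c=ctrl.capture(n);cv2.imwrite(f"pics/{n}0.png",c["image"][:,:,::-1]);np.savez(f"{n}0.npz",**c)
    print(n,c["T"].round(3).tolist(),c["vertical_fov"],c["cx"],c["cy"])
E
```

```text
pics
{'time_s': np.float64(0.0), 'qpos': array([-1.246,  0.309,  1.635, -0.   ,  1.2  , -0.07 ]), 'joint_vel': array([-0.   , -0.001,  0.   , -0.001, -0.001, -0.002]), 'joint_efforts': array([ 1.0000e-03, -4.1526e+01, -2.7666e+01,  0.0000e+00,  1.0000e-02,
        0.0000e+00]), 'eef_pos': array([ 0.24 , -0.576,  0.23 ]), 'eef_rot': array([-0.001,  0.981,  0.196, -0.   ]), 'ft_force': array([ 0.133, -0.156,  0.202]), 'ft_torque': array([-0.119, -0.018, -0.043]), 'grip_force': np.float64(0.0), 'width': np.float64(0.085)} 0.0187
scene [[-0.475, 0.484, -0.735, 1.899], [0.88, 0.244, -0.408, 0.771], [-0.018, -0.84, -0.542, 1.074], [0.0, 0.0, 0.0, 1.0]] 47.69612941959091 259.07602077085954 193.0228328650866
side [[0.967, -0.167, 0.191, 0.209], [-0.254, -0.641, 0.724, -1.161], [0.001, -0.749, -0.663, 1.093], [0.0, 0.0, 0.0, 1.0]] 45.12663305732417 256.7223894172004 195.45087289885538
```

View pics/scene0.png

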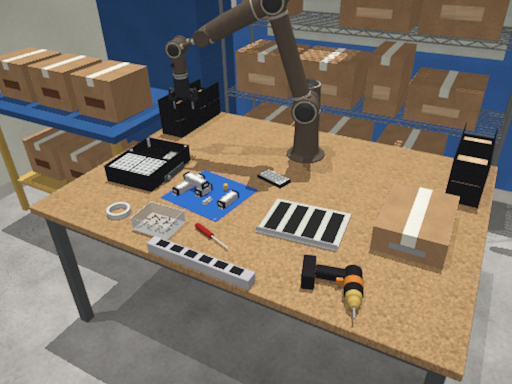

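View pics/side0.png

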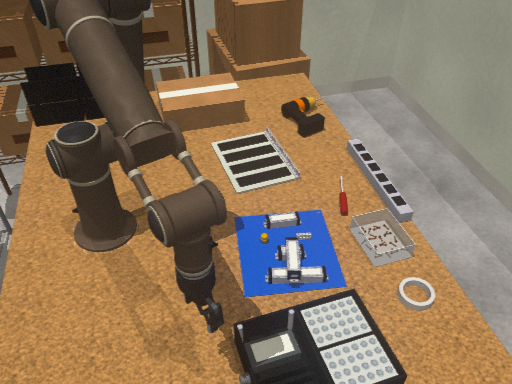

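The scene and side views show the floodlight at −y (side px ~(315,340)), so a goes in bay_4 and d in bay_1. The mat is at side px ~(290,250) and the board at ~(255,160). Next I'll build a top-down map from the depth.

```bash
cat > h.py <<'E'
import numpy as np,cv2
from cell import ctrl
from scipy.spatial.transform import Rotation as R
def Tee(s):
    T=np.eye(4);q=s["eef_rot"];T[:3,:3]=R.from_quat([q[1],q[2],q[3],q[0]]).as_matrix();T[:3,3]=s["eef_pos"];return T
def cloud(c,T):
    d=c["depth"];h,w=d.shape;f=h/2/np.tan(np.radians(c["vertical_fov"]/2))
    v,u=np.mgrid[:h,:w];P=np.stack([(u-c["cx"])/f*d,(v-c["cy"])/f*d,d],-1)
    W=P@T[:3,:3].T+T[:3,3];W[d<=0]=np.nan;return W
def wrist(name):
    s=ctrl.read_state();c=ctrl.capture("wrist");T=Tee(s)@c["T_tool_cam"]
    cv2.imwrite(f"pics/{name}.png",c["image"][:,:,::-1]);W=cloud(c,T);np.savez(name+".npz",W=W,I=c["image"]);return W,c["image"]
def topview(clouds,x0,x1,y0,y1,mm=1.0):
    # picture: up=+x, left=+y
    H=int((x1-x0)*1000/mm);Wd=int((y1-y0)*1000/mm);img=np.zeros((H,Wd,3),np.uint8);z=np.full((H,Wd),np.nan)
    for W,I in clouds:
        r=np.nan_to_num((x1-W[...,0])*1000/mm,nan=-1).astype(int);k=np.nan_to_num((y1-W[...,1])*1000/mm,nan=-1).astype(int)
        m=(r>=0)&(r<H)&(k>=0)&(k<Wd)&(W[...,2]>-.02)&(W[...,2]<.11);img[r[m],k[m]]=I[m];z[r[m],k[m]]=W[...,2][m]
    return img,z
E
python3 - <<'E'
from h import *
cl=[]
for n in("scene","side"):
    c=np.load(n+"0.npz");cl.append((cloud(c,c["T"]),c["image"]))
img,z=topview(cl[::1],.3,.9,-.45,.35,2)
img=cv2.dilate(img,np.ones((3,3)))
cv2.imwrite("pics/top0.png",cv2.resize(img,None,fx=2,fy=2)[:,:,::-1])
W=cl[1][0];I=cl[1][1].astype(int)
blue=(I[...,2]>150)&(I[...,0]<60);print("blue",np.nanmin(W[blue],0),np.nanmax(W[blue],0))
# pixel lookups
for u,v in[(282,219),(290,252),(296,274),(255,160),(265,237),(304,236)]:print(u,v,W[v,u].round(3))
T=Tee(ctrl.read_state());print(T.round(3))
E
```

```text
blue [ 0.38045437 -0.41691398 -0.00706563] [ 0.71334536 -0.06139818  0.00933684]
282 219 [ 0.565 -0.133  0.03 ]
290 252 [ 0.538 -0.301  0.058]
296 274 [ 0.53  -0.382  0.056]
255 160 [0.565 0.22  0.013]
265 237 [ 0.49  -0.198  0.03 ]
304 236 [ 0.616 -0.211  0.015]
[[ 0.923  0.385 -0.001  0.24 ]
 [ 0.385 -0.923  0.002 -0.576]
 [ 0.    -0.002 -1.     0.23 ]
 [ 0.     0.     0.     1.   ]]
```

View pics/top0.png

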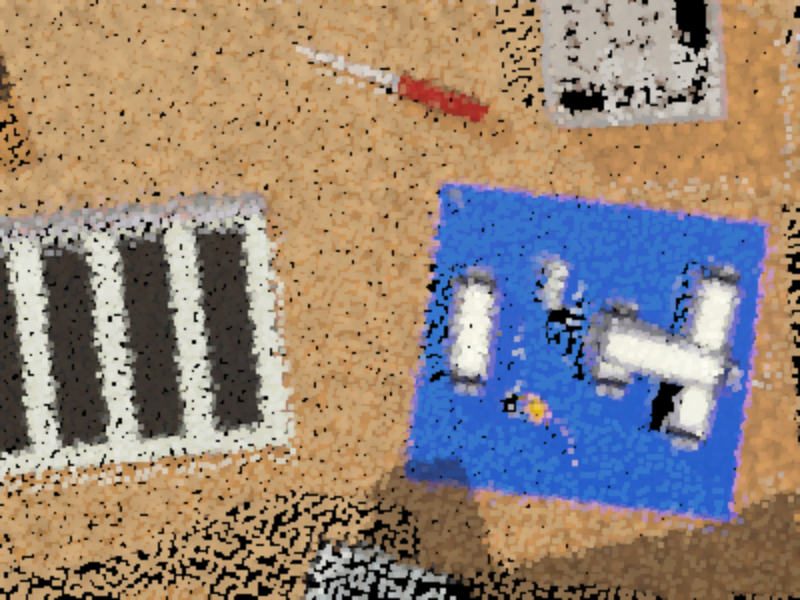

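The top view is 1 mm per px. It shows b free at (473,330), a under c's left end at ~(612,350), d at (703,355), and c lying across both at ~(667,355). The bays are tilted about 8°. A closer wrist look comes next.

```bash
cat >> h.py <<'E'
def yawof(T): return np.arctan2(T[1,0],T[0,0])
def plan(p,yaw=None,T=None):
    "p: TCP target; yaw: world angle of the tool x axis. Translate first (current axes), then rotate rz about tool z"
    s=ctrl.read_state();T=Tee(s) if T is None else T
    d=T[:3,:3].T@(np.array(p)-T[:3,3]);out=d.round(4)
    if yaw is not None:
        w=-(yaw-yawof(T));w=(w+np.pi/2)%np.pi-np.pi/2
        # full tilt-correcting rotation: target has z straight down, yaw=yawof-w
        y=yawof(T)-w;Rt=np.array([[np.cos(y),np.sin(y),0],[np.sin(y),-np.cos(y),0],[0,0,-1]])
        print("move",out,"rotvec",R.from_matrix(T[:3,:3].T@Rt).as_rotvec().round(4),"q6",s["qpos"][5].round(3))
    else: print("move",out)
E
python3 - <<'E'
from h import *
W,I=wrist("w0");c=ctrl.capture("wrist");print(c["T_tool_cam"].round(3).tolist(),c["vertical_fov"])
plan([.46,-.30,.33],0.25)
E
```

```text
[[0.001, -0.947, -0.32, 0.084], [1.0, 0.001, -0.0, -0.0], [0.001, -0.32, 0.947, -0.143], [0.0, 0.0, 0.0, 1.0]] 64.38340240814456
move [ 0.3092 -0.1708 -0.0992] rotvec [-0.0015  0.      0.1449] q6 -0.07
```

```bash
python3 - <<'E'
from h import *
plan([.60,-.27,.31],0.0)
E
```

```text
move [ 0.45   -0.1446 -0.0793] rotvec [-1.500e-03  2.000e-04  3.949e-01] q6 -0.07
```

The manual's scale: shifts go in shares of 62.5 mm and turns go in shares of 2 rad. Converting my numbers, 0.05 m is 0.8, -0.016 m is -0.256.

>>> move_tool:
  rows:
    - {"sx": 0.8, "sy": -0.256, "sz": -0.16, "finger_gap": 0.085}
    - {"sx": 0.8, "sy": -0.256, "sz": -0.16, "finger_gap": 0.085}
    - {"sx": 0.8, "sy": -0.256, "sz": -0.16, "finger_gap": 0.085}
    - {"sx": 0.8, "sy": -0.256, "sz": -0.16, "finger_gap": 0.085}
    - {"sx": 0.8, "sy": -0.256, "sz": -0.16, "finger_gap": 0.085}
    - {"sx": 0.8, "sy": -0.256, "sz": -0.16, "finger_gap": 0.085}
    - {"sx": 0.8, "sy": -0.256, "sz": -0.16, "finger_gap": 0.085}
    - {"sx": 0.8, "sy": -0.256, "sz": -0.16, "finger_gap": 0.085}
    - {"sx": 0.8, "sy": -0.256, "finger_gap": 0.085}

```text
time_s: 1.32
eef_pos: [0.602, -0.2699, 0.3124]
eef_rot: [0.001, 0.981, 0.196, 0.001]
ft_force: [-0.3, 0.0, -0.3]
width: 0.0852
grip_force: 0.0
```

>>> move_tool:
  rows:
    - {"wz": 0.065, "finger_gap": 0.06}
    - {"wz": 0.065, "finger_gap": 0.06}
    - {"wz": 0.065, "finger_gap": 0.06}
    - {"finger_gap": 0.06}
    - {"finger_gap": 0.06}
  force: 40

```text
time_s: 1.95
eef_pos: [0.6002, -0.2709, 0.3111]
eef_rot: [-0.0, 1.0, 0.003, -0.0]
ft_force: [-0.0, 0.1, 0.3]
width: 0.06
grip_force: 0.0
```

```bash
python3 - <<'E'
from h import *
W,I=wrist("w1");print(Tee(ctrl.read_state()).round(3))
E
```

```text
[[ 1.     0.006 -0.     0.6  ]
 [ 0.006 -1.     0.    -0.271]
 [-0.    -0.    -1.     0.311]
 [ 0.     0.     0.     1.   ]]
```

View pics/w1.png

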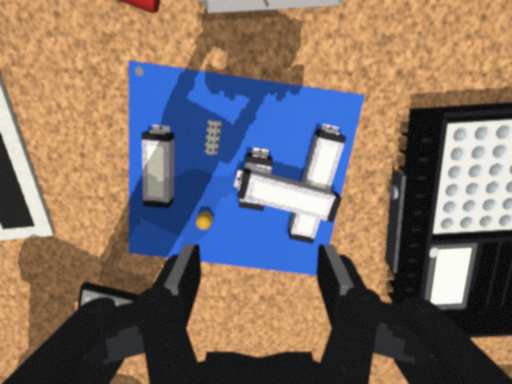

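The wrist view shows b at (158,167), c at (288,194) across a (258,180) and d (318,183). The connector (213,137) and orange bit (204,220) are clear of all the grasps. Next I fit rectangles from depth.

```bash
cat >> h.py <<'E'
def rects(W,zlo,zhi,box,amin=600):
    m=(W[...,2]>zlo)&(W[...,2]<zhi)&(W[...,0]>box[0])&(W[...,0]<box[1])&(W[...,1]>box[2])&(W[...,1]<box[3])
    m=cv2.morphologyEx(m.astype(np.uint8),cv2.MORPH_OPEN,np.ones((3,3)))
    n,l,st,_=cv2.connectedComponentsWithStats(m)
    for i in range(1,n):
        P=W[l==i]
        if len(P)<150: continue
        (cx,cy),(a,b),_=r=cv2.minAreaRect((P[:,:2]*1000).astype(np.float32))
        q=cv2.boxPoints(r);e=max([q[1]-q[0],q[2]-q[1]],key=np.linalg.norm);yaw=np.arctan2(e[1],e[0]);yaw=(yaw+np.pi/2)%np.pi-np.pi/2
        print(f"ctr {cx:.1f} {cy:.1f} size {max(a,b):.0f}x{min(a,b):.0f} yaw {yaw:.3f} z {np.median(P[:,2]):.4f} n {len(P)} px {st[i][:4]}")
E
python3 - <<'E'
from h import *
d=np.load("w1.npz");W=d["W"]
print("mat z",np.nanmedian(W[60:90,150:250,2]))
B=(.4,.72,-.43,-.06)
print("top");rects(W,.048,.075,B);print("low");rects(W,.02,.042,B)
E
```

```text
mat z 0.0026633737032839278
top
ctr 544.9 -311.6 size 140x39 yaw 1.312 z 0.0622 n 2883 px [237 170 105  52]
low
ctr 618.4 -203.3 size 45x10 yaw -0.148 z 0.0213 n 201 px [207 122  10  32]
ctr 572.3 -122.9 size 110x38 yaw -0.092 z 0.0324 n 2138 px [142 131  30  77]
ctr 590.6 -363.2 size 80x40 yaw -0.234 z 0.0323 n 1588 px [304 130  42  60]
ctr 584.8 -270.1 size 39x21 yaw 1.338 z 0.0323 n 434 px [245 154  28  21]
ctr 521.7 -259.4 size 38x13 yaw 1.339 z 0.0328 n 198 px [239 199  25  12]
ctr 484.5 -340.5 size 44x38 yaw -0.215 z 0.0321 n 671 px [289 213  31  30]
ctr 492.6 -186.8 size 21x21 yaw 1.479 z 0.0316 n 193 px [196 214  16  15]
```

Converted, -0.18 rad / 2 = -0.09.

>>> move_tool:
  rows:
    - {"wz": -0.09, "finger_gap": 0.06}
    - {"wz": -0.09, "finger_gap": 0.06}
    - {"wz": -0.09, "finger_gap": 0.06}
    - {"wz": -0.09, "finger_gap": 0.06}
    - {"wz": -0.09, "finger_gap": 0.06}
    - {"wz": -0.09, "finger_gap": 0.06}
    - {"wz": -0.09, "finger_gap": 0.06}
    - {"wz": -0.023, "finger_gap": 0.06}
    - {"finger_gap": 0.06}

```text
time_s: 3.12
eef_pos: [0.6003, -0.271, 0.3113]
eef_rot: [-0.0, 0.793, 0.609, 0.0]
ft_force: [-0.2, -0.3, -0.7]
width: 0.0601
grip_force: 0.0
```

```bash
python3 - <<'E'
from h import *
plan([.545,-.312,.14],1.312);print(ctrl.read_state()["qpos"].round(2))
E
```

```text
move [-0.0539 -0.0429  0.1713] rotvec [-0.     -0.0001 -0.0011] q6 -0.23
[-0.49  0.32  1.46  0.    1.36 -0.23]
```

Converted, 0.043 m is 0.688, -0.0135 m is -0.216.

>>> move_tool:
  rows:
    - {"sx": -0.216, "sy": -0.1712, "sz": 0.688, "finger_gap": 0.06}
    - {"sx": -0.216, "sy": -0.1712, "sz": 0.688, "finger_gap": 0.06}
    - {"sx": -0.216, "sy": -0.1712, "sz": 0.688, "finger_gap": 0.06}
    - {"sx": -0.2144, "sy": -0.1728, "sz": 0.672, "finger_gap": 0.06}
    - {"finger_gap": 0.06}
    - {"finger_gap": 0.06}

```text
time_s: 3.88
eef_pos: [0.5465, -0.3125, 0.142]
eef_rot: [0.001, 0.793, 0.609, 0.001]
ft_force: [0.3, 0.1, 1.1]
width: 0.0601
grip_force: 0.0
```

```bash
python3 - <<'E'
from h import *
plan([.545,-.312,.030],1.312)
W,I=wrist("w2");rects(W,.048,.075,(.4,.72,-.43,-.06))
E
```

```text
move [ 0.0002 -0.0019  0.112 ] rotvec [ 0.0028  0.0005 -0.0015] q6 -0.329
ctr 544.0 -311.5 size 140x38 yaw 1.311 z 0.0624 n 8253 px [228 109  53 171]
```

View pics/w2.png

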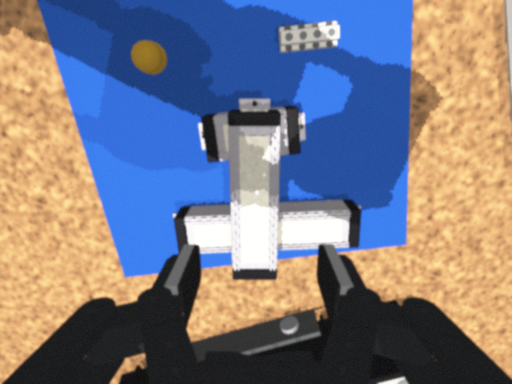

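c spans (255,110)–(255,275), centred between the fingers (cols 190–325), with a and d either side. Now I descend, grip and lift.

Converted, 0.03 m is 0.48, -0.002 m is -0.032.

>>> move_tool:
  rows:
    - {"sy": -0.032, "sz": 0.48, "finger_gap": 0.06}
    - {"sz": 0.48, "finger_gap": 0.06}
    - {"sz": 0.416, "finger_gap": 0.06}
    - {"sz": 0.416, "finger_gap": 0.06}
    - {"finger_gap": 0.06}
    - {"finger_gap": 0.03}
    - {"finger_gap": 0.03}
    - {"finger_gap": 0.03}
    - {"finger_gap": 0.03}
  force: 40

```text
time_s: 5.05
eef_pos: [0.5448, -0.3124, 0.0309]
eef_rot: [0.002, 0.793, 0.61, 0.001]
ft_force: [-0.1, 0.8, 6.5]
width: 0.0375
grip_force: 42.6
```

>>> move_tool:
  rows:
    - {"finger_gap": 0.03}
    - {"sz": -0.16, "finger_gap": 0.03}
    - {"sz": -0.48, "finger_gap": 0.03}
    - {"sz": -0.64, "finger_gap": 0.03}
    - {"sz": -0.96, "finger_gap": 0.03}
    - {"sz": -0.96, "finger_gap": 0.03}
    - {"sz": -0.96, "finger_gap": 0.03}
    - {"sz": -0.8, "finger_gap": 0.03}
    - {"finger_gap": 0.03}
  force: 40

```text
time_s: 6.18
eef_pos: [0.5454, -0.313, 0.3449]
eef_rot: [0.006, 0.793, 0.609, 0.002]
ft_force: [1.3, 0.1, -3.8]
width: 0.0374
grip_force: 41.5
```

```bash
python3 - <<'E'
from h import *
W,I=wrist("w3");B=(.4,.72,-.43,-.06);rects(W,.02,.042,B)
plan([.66,.1,.34],0)
E
```

```text
ctr 570.2 -127.0 size 110x29 yaw -0.099 z 0.0324 n 1660 px [195   0  86  27]
ctr 618.5 -202.6 size 44x10 yaw -0.141 z 0.0213 n 205 px [270  52  32  11]
ctr 491.7 -186.1 size 22x22 yaw 1.376 z 0.0323 n 242 px [187  61  17  18]
ctr 563.1 -248.7 size 66x8 yaw -0.251 z 0.0324 n 237 px [233  98  47   7]
ctr 621.6 -369.1 size 37x15 yaw 1.372 z 0.0325 n 229 px [308 157  10  25]
move [4.28e-01 6.40e-03 1.00e-04] rotvec [ 0.0049 -0.0017  1.3107] q6 -0.33
```

View pics/w3.png

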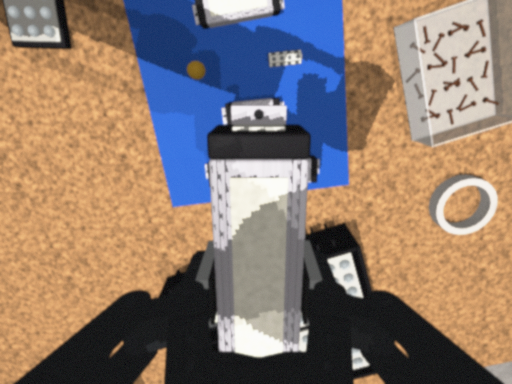

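c is lifted and centred in the fingers (cols 210–305). a and d are still in place. Now over to the board.

Converted, 0.055 m is 0.88, 0.01 m is 0.16.

>>> move_tool:
  rows:
    - {"sx": 0.88, "finger_gap": 0.03}
    - {"sx": 0.88, "finger_gap": 0.03}
    - {"sx": 0.88, "finger_gap": 0.03}
    - {"sx": 0.88, "finger_gap": 0.03}
    - {"sx": 0.88, "finger_gap": 0.03}
    - {"sx": 0.88, "finger_gap": 0.03}
    - {"sx": 0.88, "finger_gap": 0.03}
    - {"sx": 0.88, "finger_gap": 0.03}
    - {"sx": 0.88, "sy": 0.16, "finger_gap": 0.03}
    - {"finger_gap": 0.03}

```text
time_s: 7.48
eef_pos: [0.6788, 0.1685, 0.3328]
eef_rot: [-0.002, 0.791, 0.611, -0.003]
ft_force: [-1.0, -0.3, -3.2]
width: 0.0373
grip_force: 41.5
```

>>> move_tool:
  rows:
    - {"wz": 0.085, "finger_gap": 0.03}
    - {"wz": 0.085, "finger_gap": 0.03}
    - {"wz": 0.085, "finger_gap": 0.03}
    - {"wz": 0.085, "finger_gap": 0.03}
    - {"wz": 0.085, "finger_gap": 0.03}
    - {"wz": 0.085, "finger_gap": 0.03}
    - {"wz": 0.085, "finger_gap": 0.03}
    - {"finger_gap": 0.03}

```text
time_s: 8.48
eef_pos: [0.6786, 0.163, 0.3352]
eef_rot: [0.001, 0.998, 0.061, -0.003]
ft_force: [-0.3, 0.3, -4.1]
width: 0.0374
grip_force: 41.6
```

```bash
python3 - <<'E'
from h import *
s=ctrl.read_state();T=Tee(s);W,I=wrist("w4")
Q=(W-T[:3,3])@T[:3,:3]
m=(W[...,2]>.2)&(abs(Q[...,0])<.12)&(abs(Q[...,1])<.025)&(Q[...,2]<0)&(Q[...,2]>-.05)
P=Q[m];print("held x",P[:,0].min(),P[:,0].max(),"y",P[:,1].min(),P[:,1].max(),"z",np.percentile(P[:,2],[5,50,95]),len(P))
img,z=topview([(W,I)],.4,.8,.02,.5,1);img=cv2.dilate(img,np.ones((3,3)));cv2.imwrite("pics/top4.png",img[:,:,::-1])
print(T.round(3),s["qpos"].round(2))
E
```

```text
held x -0.03621953234439559 0.0770090182880592 y -0.024985240959226968 0.024994092143920753 z [-0.03653389 -0.03145316 -0.01346877] 24007
[[ 0.993  0.122 -0.005  0.679]
 [ 0.122 -0.993 -0.001  0.163]
 [-0.005  0.001 -1.     0.335]
 [ 0.     0.     0.     1.   ]] [ 0.17  0.39  1.32 -0.    1.44  1.62]
```

View pics/w4.png

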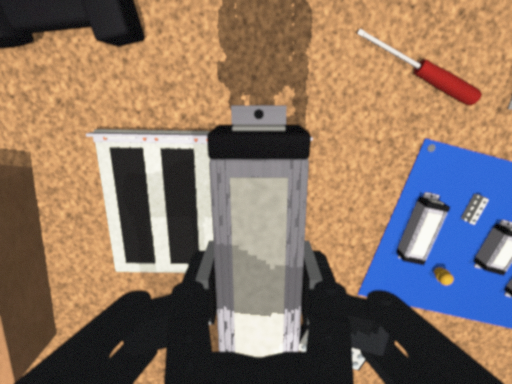

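c is held with its centre at about tool x 0. Bays 1 and 2 are visible at (132,205) and (181,205). Next I fit the bays from this view and from the fixed cameras.

```bash
cat >> h.py <<'E'
def bays(W,I):
    m=(I.max(-1)<75)&(W[...,2]>.003)&(W[...,2]<.025)&(W[...,0]>.4)&(W[...,0]<.75)&(W[...,1]>.04)&(W[...,1]<.45)
    m=cv2.morphologyEx(m.astype(np.uint8),cv2.MORPH_OPEN,np.ones((3,3)))
    n,l,st,_=cv2.connectedComponentsWithStats(m)
    for i in range(1,n):
        P=W[l==i]
        if len(P)<150: continue
        (cx,cy),(a,b),_=r=cv2.minAreaRect((P[:,:2]*1000).astype(np.float32))
        q=cv2.boxPoints(r);e=max([q[1]-q[0],q[2]-q[1]],key=np.linalg.norm);yaw=np.arctan2(e[1],e[0]);yaw=(yaw+np.pi/2)%np.pi-np.pi/2
        print(f"bay ctr {cx:.1f} {cy:.1f} mean {P[:,0].mean():.4f} {P[:,1].mean():.4f} size {max(a,b):.0f}x{min(a,b):.0f} yaw {yaw:.3f} z {np.median(P[:,2]):.4f}")
E
python3 - <<'E'
from h import *
d=np.load("w4.npz");bays(d["W"],d["I"])
for n in("scene","side"):
    c=np.load(n+"0.npz");print(n);bays(cloud(c,c["T"]),c["image"])
E
```

```text
bay ctr 550.3 354.1 mean 0.5574 0.3551 size 199x50 yaw 0.111 z 0.0132
bay ctr 558.6 277.1 mean 0.5675 0.2783 size 200x49 yaw 0.106 z 0.0131
scene
bay ctr 566.7 120.5 mean 0.5759 0.1216 size 205x49 yaw 0.128 z 0.0129
bay ctr 564.0 198.5 mean 0.5676 0.1989 size 197x48 yaw 0.123 z 0.0127
bay ctr 555.2 275.6 mean 0.5595 0.2765 size 198x49 yaw 0.104 z 0.0125
bay ctr 549.3 353.2 mean 0.5518 0.3539 size 199x48 yaw 0.116 z 0.0128
side
bay ctr 547.3 353.4 mean 0.5467 0.3526 size 197x57 yaw 0.077 z 0.0109
bay ctr 554.5 276.2 mean 0.5522 0.2740 size 198x58 yaw 0.100 z 0.0110
bay ctr 563.4 196.6 mean 0.5629 0.1972 size 198x57 yaw 0.127 z 0.0108
bay ctr 572.4 119.8 mean 0.5701 0.1198 size 202x56 yaw 0.126 z 0.0111
```

```bash
python3 - <<'E'
from h import *
plan([.558,.2765,.09],.11)
E
```

```text
move [-0.1049 -0.1274  0.2461] rotvec [0.0006 0.0045 0.0128] q6 1.622
```

Converted, 0.041 m is 0.656, -0.021 m is -0.336, 0.0128 rad / 2 = 0.0064.

>>> move_tool:
  rows:
    - {"wy": 0.0023, "wz": 0.0064, "finger_gap": 0.03}
    - {"sx": -0.288, "sy": -0.336, "sz": 0.656, "finger_gap": 0.03}
    - {"sx": -0.288, "sy": -0.336, "sz": 0.656, "finger_gap": 0.03}
    - {"sx": -0.288, "sy": -0.336, "sz": 0.656, "finger_gap": 0.03}
    - {"sx": -0.288, "sy": -0.336, "sz": 0.656, "finger_gap": 0.03}
    - {"sx": -0.288, "sy": -0.336, "sz": 0.656, "finger_gap": 0.03}
    - {"sx": -0.288, "sy": -0.336, "sz": 0.656, "finger_gap": 0.03}
    - {"finger_gap": 0.03}
    - {"finger_gap": 0.03}

```text
time_s: 9.65
eef_pos: [0.5614, 0.2783, 0.0926]
eef_rot: [-0.0, 0.999, 0.054, 0.003]
ft_force: [-0.3, -0.5, -2.2]
width: 0.0376
grip_force: 41.8
```

```bash
python3 - <<'E'
from h import *
plan([.558,.2765,.013],.11)
W,I=wrist("w5");bays(W,I)
E
```

```text
move [-0.0041  0.0014  0.0796] rotvec [-0.0002 -0.0069 -0.0011] q6 1.855
bay ctr 558.5 355.2 mean 0.5751 0.3578 size 186x52 yaw 0.109 z 0.0132
bay ctr 640.7 286.2 mean 0.6454 0.2861 size 51x37 yaw -1.465 z 0.0132
bay ctr 575.4 201.2 mean 0.5912 0.2026 size 185x52 yaw 0.107 z 0.0130
bay ctr 574.4 122.8 mean 0.5865 0.1251 size 203x52 yaw 0.108 z 0.0129
```

Converted, 0.025 m is 0.4, 0.018 m is 0.288, -0.0065 rad / 2 = -0.0033.

>>> move_tool:
  rows:
    - {"wy": -0.0033, "sx": -0.064, "sy": 0.008, "sz": 0.4, "finger_gap": 0.03}
    - {"sz": 0.4, "finger_gap": 0.03}
    - {"sz": 0.288, "finger_gap": 0.03}
    - {"sz": 0.128, "finger_gap": 0.03}
    - {"sz": 0.032, "finger_gap": 0.03}
    - {"finger_gap": 0.03}
    - {"finger_gap": 0.03}

```text
time_s: 10.58
eef_pos: [0.5571, 0.2775, 0.0147]
eef_rot: [-0.0, 0.999, 0.054, -0.0]
ft_force: [0.5, -0.2, -2.9]
width: 0.0372
grip_force: 41.7
```

```bash
python3 - <<'E'
from h import *
plan([.558,.2775,.011],.108)
E
```

```text
move [0.0009 0.0001 0.0037] rotvec [-0.0005  0.0003  0.0001] q6 1.854
```

Converted, 0.002 m is 0.032, 0.001 m is 0.016.

>>> move_tool:
  rows:
    - {"sz": 0.032, "finger_gap": 0.03}
    - {"sz": 0.016, "finger_gap": 0.03}
    - {"finger_gap": 0.03}
    - {"finger_gap": 0.03}

```text
time_s: 11.08
eef_pos: [0.5567, 0.2774, 0.012]
eef_rot: [-0.0, 0.999, 0.054, -0.001]
ft_force: [-2.7, -0.7, 5.1]
width: 0.0376
grip_force: 46.9
```

Contact is made, so I release and retreat.

Converted, -0.06 m is -0.96, -0.05 m is -0.8.

>>> move_tool:
  rows:
    - {"finger_gap": 0.056}
    - {"finger_gap": 0.056}
    - {"finger_gap": 0.056}
    - {"sz": -0.48, "finger_gap": 0.056}
    - {"sz": -0.8, "finger_gap": 0.056}
    - {"sz": -0.96, "finger_gap": 0.056}
    - {"sz": -0.96, "finger_gap": 0.06}
    - {"sz": -0.96, "finger_gap": 0.06}
    - {"finger_gap": 0.06}
    - {"finger_gap": 0.06}

```text
time_s: 12.32
eef_pos: [0.5565, 0.277, 0.2705]
eef_rot: [0.0, 0.999, 0.054, -0.001]
ft_force: [-0.6, -0.9, -1.3]
width: 0.06
grip_force: 0.0
```

```bash
python3 - <<'E'
from h import *
W,I=wrist("w6");rects(W,.025,.055,(.4,.64,.04,.45));bays(W,I)
plan([.60,-.31,.31],-.23)
E
```

```text
ctr 557.7 278.4 size 139x38 yaw 0.111 z 0.0423 n 3388 px [242 100  33 112]
bay ctr 550.6 354.7 mean 0.5586 0.3556 size 201x50 yaw 0.105 z 0.0132
bay ctr 630.6 285.4 mean 0.6425 0.2850 size 57x50 yaw 0.104 z 0.0132
bay ctr 566.8 200.4 mean 0.5740 0.2013 size 202x50 yaw 0.106 z 0.0130
bay ctr 574.5 123.1 mean 0.5830 0.1241 size 202x50 yaw 0.103 z 0.0130
bay ctr 515.0 272.0 mean 0.4898 0.2621 size 112x48 yaw 0.089 z 0.0130
move [-0.0194  0.5881 -0.0404] rotvec [0.0016 0.0047 0.338 ] q6 1.854
```

Converted, 0.059 m is 0.944, -0.004 m is -0.064.

>>> move_tool:
  rows:
    - {"sx": -0.032, "sy": 0.944, "sz": -0.064, "finger_gap": 0.06}
    - {"sx": -0.032, "sy": 0.944, "sz": -0.064, "finger_gap": 0.06}
    - {"sx": -0.032, "sy": 0.944, "sz": -0.064, "finger_gap": 0.06}
    - {"sx": -0.032, "sy": 0.944, "sz": -0.064, "finger_gap": 0.06}
    - {"sx": -0.032, "sy": 0.944, "sz": -0.064, "finger_gap": 0.06}
    - {"sx": -0.032, "sy": 0.944, "sz": -0.064, "finger_gap": 0.06}
    - {"sx": -0.032, "sy": 0.944, "sz": -0.064, "finger_gap": 0.06}
    - {"sx": -0.032, "sy": 0.944, "sz": -0.064, "finger_gap": 0.06}
    - {"sx": -0.032, "sy": 0.944, "sz": -0.064, "finger_gap": 0.06}
    - {"sx": -0.032, "sy": 0.912, "sz": -0.064, "finger_gap": 0.06}

```text
time_s: 13.62
eef_pos: [0.5991, -0.3109, 0.3074]
eef_rot: [-0.002, 0.999, 0.054, -0.003]
ft_force: [0.7, -0.0, -0.0]
width: 0.0601
grip_force: 0.0
```

>>> move_tool:
  rows:
    - {"wz": 0.085, "finger_gap": 0.06}
    - {"wz": 0.084, "finger_gap": 0.06}
    - {"finger_gap": 0.06}
    - {"finger_gap": 0.06}

```text
time_s: 14.12
eef_pos: [0.5998, -0.309, 0.309]
eef_rot: [-0.0, 0.994, -0.113, -0.002]
ft_force: [0.3, -0.3, 0.1]
width: 0.06
grip_force: 0.0
```

```bash
python3 - <<'E'
from h import *
W,I=wrist("w7");rects(W,.022,.055,(.4,.72,-.45,-.06))
plan([.54,-.355,.1],-.23)
E
```

```text
ctr 545.8 -354.0 size 170x38 yaw -0.214 z 0.0322 n 3056 px [284 120  31 115]
ctr 572.3 -122.9 size 110x39 yaw -0.093 z 0.0325 n 1998 px [118 160  45  73]
ctr 555.1 -265.2 size 80x38 yaw -0.161 z 0.0323 n 1404 px [222 160  30  55]
ctr 492.6 -186.3 size 21x21 yaw -1.068 z 0.0319 n 179 px [191 229  15  15]
move [-0.0473  0.0583  0.2097] rotvec [-0.      0.0039  0.0022] q6 1.259
```

View pics/w7.png

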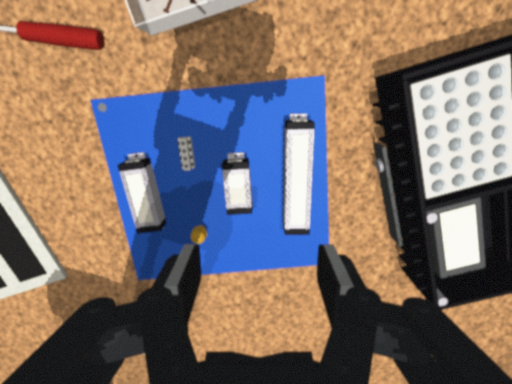

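All four are clear now: d at (298,175), a at (237,185), b at (142,193). I'll grasp d.

```bash
python3 - <<'E'
from h import *
plan([.5458,-.354,.08],-.214)
E
```

```text
move [-0.0418  0.056   0.2297] rotvec [-0.      0.0039 -0.0138] q6 1.259
```

Converted, 0.046 m is 0.736, 0.014 m is 0.224, -0.0138 rad / 2 = -0.0069.

>>> move_tool:
  rows:
    - {"wy": 0.002, "wz": -0.0069, "finger_gap": 0.06}
    - {"sx": -0.16, "sy": 0.224, "sz": 0.736, "finger_gap": 0.06}
    - {"sx": -0.16, "sy": 0.224, "sz": 0.736, "finger_gap": 0.06}
    - {"sx": -0.16, "sy": 0.224, "sz": 0.736, "finger_gap": 0.06}
    - {"sx": -0.16, "sy": 0.224, "sz": 0.736, "finger_gap": 0.06}
    - {"sx": -0.016, "sz": 0.736, "finger_gap": 0.06}
    - {"finger_gap": 0.06}
    - {"finger_gap": 0.06}

```text
time_s: 15.18
eef_pos: [0.5501, -0.3563, 0.0825]
eef_rot: [0.001, 0.994, -0.107, 0.002]
ft_force: [0.5, -0.3, 0.9]
width: 0.06
grip_force: 0.0
```

```bash
python3 - <<'E'
from h import *
plan([.5458,-.354,.003],-.214)
E
```

```text
move [-0.005  -0.0015  0.0795] rotvec [ 0.0018 -0.0046 -0.0014] q6 1.145
```

Converted, 0.025 m is 0.4, 0.02 m is 0.32, -0.0046 rad / 2 = -0.0023.

>>> move_tool:
  rows:
    - {"wx": 0.0009, "wy": -0.0023, "sx": -0.08, "sy": -0.024, "sz": 0.32, "finger_gap": 0.06}
    - {"sz": 0.4, "finger_gap": 0.06}
    - {"sz": 0.32, "finger_gap": 0.06}
    - {"sz": 0.224, "finger_gap": 0.06}
    - {"finger_gap": 0.06}
    - {"finger_gap": 0.06}

```text
time_s: 15.92
eef_pos: [0.5446, -0.3535, 0.0023]
eef_rot: [-0.0, 0.994, -0.108, -0.001]
ft_force: [0.6, -0.1, -0.5]
width: 0.0602
grip_force: 0.0
```

```bash
python3 - <<'E'
from h import *
plan([.5458,-.354,.003],-.214)
E
```

```text
move [ 0.0012  0.0002 -0.0007] rotvec [-0.0007  0.0015 -0.0022] q6 1.144
```

Converted, -0.06 m is -0.96, -0.05 m is -0.8.

>>> move_tool:
  rows:
    - {"finger_gap": 0.03}
    - {"finger_gap": 0.03}
    - {"finger_gap": 0.03}
    - {"finger_gap": 0.03}
    - {"sz": -0.32, "finger_gap": 0.03}
    - {"sz": -0.8, "finger_gap": 0.03}
    - {"sz": -0.96, "finger_gap": 0.03}
    - {"sz": -0.96, "finger_gap": 0.03}
    - {"finger_gap": 0.03}
  force: 45

```text
time_s: 17.05
eef_pos: [0.548, -0.3555, 0.1993]
eef_rot: [0.002, 0.994, -0.108, 0.004]
ft_force: [0.4, -0.9, -3.5]
width: 0.0372
grip_force: 47.3
```

```bash
python3 - <<'E'
from h import *
plan([.55,.3555,.2],.106)
E
```

```text
move [-0.1504 -0.6949 -0.0047] rotvec [ 0.0052 -0.0085 -0.322 ] q6 1.144
```

Converted, -0.0535 m is -0.856, -0.0116 m is -0.1856.

>>> move_tool:
  rows:
    - {"sx": -0.1856, "sy": -0.856, "finger_gap": 0.03}
    - {"sx": -0.1856, "sy": -0.856, "finger_gap": 0.03}
    - {"sx": -0.1856, "sy": -0.856, "finger_gap": 0.03}
    - {"sx": -0.1856, "sy": -0.856, "finger_gap": 0.03}
    - {"sx": -0.1856, "sy": -0.856, "finger_gap": 0.03}
    - {"sx": -0.1856, "sy": -0.856, "finger_gap": 0.03}
    - {"sx": -0.1856, "sy": -0.856, "finger_gap": 0.03}
    - {"sx": -0.1856, "sy": -0.856, "finger_gap": 0.03}
    - {"sx": -0.1856, "sy": -0.856, "finger_gap": 0.03}
    - {"sx": -0.1856, "sy": -0.856, "finger_gap": 0.03}

```text
time_s: 18.3
eef_pos: [0.5433, 0.1953, 0.1902]
eef_rot: [0.0, 0.994, -0.108, -0.004]
ft_force: [1.1, 0.2, -4.2]
width: 0.0377
grip_force: 47.3
```

>>> move_tool:
  rows:
    - {"sx": -0.1856, "sy": -0.856, "finger_gap": 0.03}
    - {"sx": -0.1856, "sy": -0.856, "finger_gap": 0.03}
    - {"sx": -0.1856, "sy": -0.856, "finger_gap": 0.03}
    - {"wz": -0.08, "finger_gap": 0.03}
    - {"wz": -0.08, "finger_gap": 0.03}
    - {"finger_gap": 0.03}
    - {"finger_gap": 0.03}

```text
time_s: 19.18
eef_pos: [0.5453, 0.3576, 0.1914]
eef_rot: [-0.0, 0.999, 0.051, -0.003]
ft_force: [0.5, -0.0, -3.4]
width: 0.0376
grip_force: 47.7
```

```bash
python3 - <<'E'
from h import *
plan([.55,.3553,.03],.106)
W,I=wrist("w8");T=Tee(ctrl.read_state());Q=(W-T[:3,3])@T[:3,:3]
m=(W[...,2]>.12)&(abs(Q[...,1])<.01)&(Q[...,0]>.03)&(Q[...,0]<.12)&(Q[...,2]<0.005)
print("held end x",np.percentile(Q[m][:,0],[50,98,100]),"y row")
bays(W,I)
E
```

```text
move [0.0053 0.0029 0.1614] rotvec [-0.0008  0.0051 -0.0047] q6 1.981
held end x [0.06338688 0.09082451 0.09211342] y row
bay ctr 557.7 278.0 mean 0.5878 0.2876 size 204x50 yaw 0.107 z 0.0131
bay ctr 566.1 200.6 mean 0.5762 0.2019 size 203x51 yaw 0.103 z 0.0130
bay ctr 575.0 122.8 mean 0.5804 0.1254 size 201x53 yaw 0.108 z 0.0129
```

View pics/w8.png

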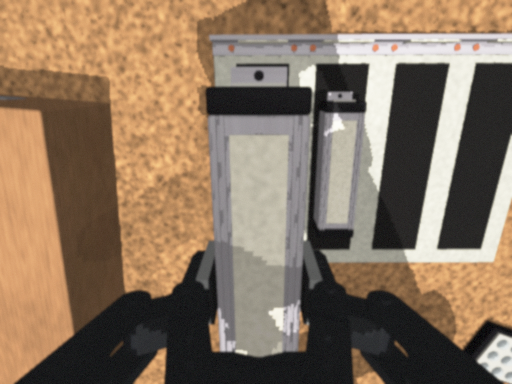

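d is held centred and above bay_1, with c well placed at (340,170). Lowering d now.

Converted, 0.05 m is 0.8, 0.003 m is 0.048, 0.005 rad / 2 = 0.0025.

>>> move_tool:
  rows:
    - {"wy": 0.0025, "wz": -0.0024, "sx": 0.072, "sy": 0.048, "sz": 0.64, "finger_gap": 0.03}
    - {"sz": 0.8, "finger_gap": 0.03}
    - {"sz": 0.64, "finger_gap": 0.03}
    - {"sz": 0.32, "finger_gap": 0.03}
    - {"sz": 0.16, "finger_gap": 0.03}
    - {"finger_gap": 0.03}
    - {"finger_gap": 0.03}

```text
time_s: 20.1
eef_pos: [0.553, 0.357, 0.035]
eef_rot: [-0.002, 0.999, 0.054, 0.003]
ft_force: [0.3, 0.7, -3.1]
width: 0.0374
grip_force: 47.6
```

```bash
python3 - <<'E'
from h import *
plan([.55,.3553,.0125],.106)
E
```

```text
move [-0.0034  0.0014  0.0225] rotvec [-0.0034 -0.0064  0.0024] q6 1.969
```

Converted, 0.01 m is 0.16, 0.008 m is 0.128, -0.0064 rad / 2 = -0.0032.

>>> move_tool:
  rows:
    - {"wx": -0.0017, "wy": -0.0032, "sx": -0.048, "sy": 0.016, "sz": 0.16, "finger_gap": 0.03}
    - {"sz": 0.128, "finger_gap": 0.03}
    - {"sz": 0.048, "finger_gap": 0.03}
    - {"sz": 0.032, "finger_gap": 0.03}
    - {"finger_gap": 0.03}
    - {"finger_gap": 0.03}

```text
time_s: 20.85
eef_pos: [0.5482, 0.3547, 0.0131]
eef_rot: [0.001, 0.999, 0.054, -0.003]
ft_force: [-7.3, -4.8, 14.8]
width: 0.0373
grip_force: 49.9
```

Converted, -0.06 m is -0.96, -0.05 m is -0.8.

>>> move_tool:
  rows:
    - {"finger_gap": 0.054}
    - {"finger_gap": 0.054}
    - {"finger_gap": 0.054}
    - {"sz": -0.48, "finger_gap": 0.054}
    - {"sz": -0.8, "finger_gap": 0.054}
    - {"sz": -0.96, "finger_gap": 0.054}
    - {"sz": -0.96, "finger_gap": 0.06}
    - {"sz": -0.96, "finger_gap": 0.06}
    - {"finger_gap": 0.06}
    - {"finger_gap": 0.06}

```text
time_s: 22.1
eef_pos: [0.5491, 0.3551, 0.2695]
eef_rot: [0.001, 0.999, 0.054, -0.002]
ft_force: [-0.4, 0.6, -0.6]
width: 0.0602
grip_force: 0.0
```

```bash
python3 - <<'E'
from h import *
W,I=wrist("w9");rects(W,.025,.055,(.4,.64,.04,.45))
plan([.5551,-.2652,.26],-.165)
E
```

```text
ctr 549.5 355.8 size 170x38 yaw 0.109 z 0.0424 n 4141 px [242  87  33 136]
ctr 557.4 278.6 size 140x38 yaw 0.111 z 0.0421 n 3589 px [302 101  40 112]
move [-0.0604  0.6169  0.01  ] rotvec [0.0036 0.0061 0.2735] q6 1.97
```

Converted, 0.056 m is 0.896, -0.0055 m is -0.088.

>>> move_tool:
  rows:
    - {"sx": -0.088, "sy": 0.896, "finger_gap": 0.06}
    - {"sx": -0.088, "sy": 0.896, "finger_gap": 0.06}
    - {"sx": -0.088, "sy": 0.896, "finger_gap": 0.06}
    - {"sx": -0.088, "sy": 0.896, "finger_gap": 0.06}
    - {"sx": -0.088, "sy": 0.896, "finger_gap": 0.06}
    - {"sx": -0.088, "sy": 0.896, "finger_gap": 0.06}
    - {"sx": -0.088, "sy": 0.896, "finger_gap": 0.06}
    - {"sx": -0.088, "sy": 0.896, "finger_gap": 0.06}
    - {"sx": -0.088, "sy": 0.896, "finger_gap": 0.06}
    - {"sx": -0.088, "sy": 0.896, "finger_gap": 0.06}

```text
time_s: 23.4
eef_pos: [0.5538, -0.2086, 0.2679]
eef_rot: [-0.0, 0.999, 0.054, -0.004]
ft_force: [-1.0, -0.0, -0.1]
width: 0.06
grip_force: 0.0
```

>>> move_tool:
  rows:
    - {"sx": -0.088, "sy": 0.896, "finger_gap": 0.06}
    - {"wz": 0.0685, "finger_gap": 0.06}
    - {"wz": 0.0685, "finger_gap": 0.06}
    - {"finger_gap": 0.06}
    - {"finger_gap": 0.06}

```text
time_s: 24.02
eef_pos: [0.5553, -0.2631, 0.2693]
eef_rot: [0.0, 0.997, -0.082, -0.003]
ft_force: [-0.7, 0.1, -0.3]
width: 0.0601
grip_force: 0.0
```

```bash
python3 - <<'E'
from h import *
W,I=wrist("w10");rects(W,.022,.055,(.4,.72,-.45,-.06))
plan([.5551,-.2652,.06],-.165)
E
```

```text
ctr 572.2 -122.8 size 110x39 yaw -0.093 z 0.0324 n 2698 px [126 117  46  87]
ctr 555.2 -265.0 size 80x38 yaw -0.162 z 0.0324 n 1861 px [246 125  31  63]
ctr 492.3 -186.9 size 22x21 yaw -0.217 z 0.0320 n 230 px [203 203  17  17]
move [0.0009 0.0017 0.2098] rotvec [0.0017 0.0049 0.0015] q6 1.224
```

Converted, 0.055 m is 0.88, 0.05 m is 0.8, 0.0049 rad / 2 = 0.0025.

>>> move_tool:
  rows:
    - {"wx": 0.0009, "wy": 0.0025, "sy": 0.016, "sz": 0.8, "finger_gap": 0.06}
    - {"sz": 0.88, "finger_gap": 0.06}
    - {"sz": 0.88, "finger_gap": 0.06}
    - {"sz": 0.72, "finger_gap": 0.06}
    - {"finger_gap": 0.06}
    - {"finger_gap": 0.06}

```text
time_s: 24.82
eef_pos: [0.5572, -0.2654, 0.0676]
eef_rot: [0.001, 0.997, -0.082, 0.002]
ft_force: [0.8, -0.9, -0.0]
width: 0.0602
grip_force: 0.0
```

```bash
python3 - <<'E'
from h import *
plan([.5552,-.265,.003],-.162)
E
```

```text
move [-0.0023 -0.0002  0.0646] rotvec [ 0.0015 -0.0043 -0.0027] q6 1.22
```

Converted, 0.024 m is 0.384, 0.02 m is 0.32, -0.0043 rad / 2 = -0.0022.

>>> move_tool:
  rows:
    - {"wx": 0.0008, "wy": -0.0022, "sx": -0.032, "sz": 0.32, "finger_gap": 0.06}
    - {"sz": 0.384, "finger_gap": 0.06}
    - {"sz": 0.224, "finger_gap": 0.06}
    - {"sz": 0.096, "finger_gap": 0.06}
    - {"finger_gap": 0.06}
    - {"finger_gap": 0.06}
    - {"finger_gap": 0.03}
    - {"finger_gap": 0.03}
    - {"finger_gap": 0.03}
    - {"finger_gap": 0.03}
  force: 45

```text
time_s: 26.08
eef_pos: [0.5547, -0.2651, 0.003]
eef_rot: [-0.0, 0.997, -0.083, -0.0]
ft_force: [-0.5, -0.8, 4.8]
width: 0.0377
grip_force: 47.7
```

>>> move_tool:
  rows:
    - {"sz": -0.32, "finger_gap": 0.03}
    - {"sz": -0.8, "finger_gap": 0.03}
    - {"sz": -0.96, "finger_gap": 0.03}
    - {"sz": -0.96, "finger_gap": 0.03}
    - {"finger_gap": 0.03}

```text
time_s: 26.7
eef_pos: [0.5582, -0.2668, 0.1998]
eef_rot: [0.002, 0.997, -0.083, 0.005]
ft_force: [-0.0, -0.1, -2.2]
width: 0.0373
grip_force: 47.2
```

```bash
python3 - <<'E'
from h import *
plan([.574,.123,.19],.106)
E
```

```text
move [-0.0487 -0.3871  0.0078] rotvec [ 0.0051 -0.0098 -0.2714] q6 1.22
```

Converted, -0.055 m is -0.88, -0.007 m is -0.112, -0.136 rad / 2 = -0.068.

>>> move_tool:
  rows:
    - {"sx": -0.112, "sy": -0.88, "finger_gap": 0.03}
    - {"sx": -0.112, "sy": -0.88, "finger_gap": 0.03}
    - {"sx": -0.112, "sy": -0.88, "finger_gap": 0.03}
    - {"sx": -0.112, "sy": -0.88, "finger_gap": 0.03}
    - {"sx": -0.112, "sy": -0.88, "finger_gap": 0.03}
    - {"sx": -0.112, "sy": -0.88, "finger_gap": 0.03}
    - {"sx": -0.112, "sy": -0.88, "finger_gap": 0.03}
    - {"wz": -0.068, "finger_gap": 0.03}
    - {"wz": -0.068, "finger_gap": 0.03}
    - {"finger_gap": 0.03}

```text
time_s: 27.95
eef_pos: [0.5678, 0.1232, 0.1909]
eef_rot: [-0.001, 0.999, 0.053, -0.003]
ft_force: [0.6, -0.5, -1.7]
width: 0.0373
grip_force: 47.0
```

```bash
python3 - <<'E'
from h import *
W,I=wrist("w11");T=Tee(ctrl.read_state());Q=(W-T[:3,3])@T[:3,:3]
m=(W[...,2]>.12)&(abs(Q[...,1])<.01)&(Q[...,0]>.02)&(Q[...,0]<.12)&(Q[...,2]<0.005)
print("held end x",np.percentile(Q[m][:,0],[50,98,100]))
bays(W,I);rects(W,.025,.055,(.4,.64,.04,.45))
plan([.5743,.123,.035],.106)
E
```

```text
held end x [0.03760434 0.04680241 0.04745494]
bay ctr 550.1 353.4 mean 0.5792 0.3419 size 201x50 yaw 0.105 z 0.0134
bay ctr 558.3 276.9 mean 0.5846 0.2715 size 202x51 yaw 0.103 z 0.0133
bay ctr 566.6 199.4 mean 0.5783 0.2011 size 201x50 yaw 0.106 z 0.0132
bay ctr 622.3 127.5 mean 0.6254 0.1278 size 106x51 yaw 0.105 z 0.0132
ctr 549.2 354.7 size 170x39 yaw 0.103 z 0.0423 n 7538 px [  0  80  70 168]
ctr 557.0 278.1 size 140x39 yaw 0.109 z 0.0424 n 6213 px [ 70  97  67 139]
move [0.007  0.0008 0.1562] rotvec [-0.0014  0.005  -0.0017] q6 1.603
```

Converted, 0.05 m is 0.8, 0.04 m is 0.64, 0.005 rad / 2 = 0.0025.

>>> move_tool:
  rows:
    - {"wy": 0.0025, "wz": -0.0009, "sx": 0.088, "sy": 0.016, "sz": 0.64, "finger_gap": 0.03}
    - {"sz": 0.8, "finger_gap": 0.03}
    - {"sz": 0.64, "finger_gap": 0.03}
    - {"sz": 0.32, "finger_gap": 0.03}
    - {"finger_gap": 0.03}
    - {"finger_gap": 0.03}

```text
time_s: 28.75
eef_pos: [0.5769, 0.123, 0.0441]
eef_rot: [-0.001, 0.999, 0.054, 0.003]
ft_force: [0.8, 0.2, -1.7]
width: 0.0374
grip_force: 47.0
```

```bash
python3 - <<'E'
from h import *
plan([.5743,.123,.0125],.106)
E
```

```text
move [-0.0027 -0.0002  0.0316] rotvec [-0.0016 -0.0062  0.0016] q6 1.597
```

Converted, 0.015 m is 0.24, 0.01 m is 0.16, -0.0062 rad / 2 = -0.0031.

>>> move_tool:
  rows:
    - {"wx": -0.0008, "wy": -0.0031, "sx": -0.04, "sz": 0.24, "finger_gap": 0.03}
    - {"sz": 0.16, "finger_gap": 0.03}
    - {"sz": 0.048, "finger_gap": 0.03}
    - {"sz": 0.032, "finger_gap": 0.03}
    - {"finger_gap": 0.03}
    - {"finger_gap": 0.03}

```text
time_s: 29.5
eef_pos: [0.5723, 0.1226, 0.013]
eef_rot: [0.0, 0.999, 0.054, -0.002]
ft_force: [-3.6, -1.1, 5.2]
width: 0.0373
grip_force: 47.8
```

Converted, -0.06 m is -0.96, -0.05 m is -0.8.

>>> move_tool:
  rows:
    - {"finger_gap": 0.054}
    - {"finger_gap": 0.054}
    - {"finger_gap": 0.054}
    - {"sz": -0.48, "finger_gap": 0.054}
    - {"sz": -0.8, "finger_gap": 0.054}
    - {"sz": -0.96, "finger_gap": 0.054}
    - {"sz": -0.96, "finger_gap": 0.06}
    - {"sz": -0.96, "finger_gap": 0.06}
    - {"finger_gap": 0.06}
    - {"finger_gap": 0.06}

```text
time_s: 30.75
eef_pos: [0.5733, 0.1227, 0.2723]
eef_rot: [0.0, 0.999, 0.054, -0.002]
ft_force: [0.1, 0.5, -0.1]
width: 0.0602
grip_force: 0.0
```

```bash
python3 - <<'E'
from h import *
W,I=wrist("w12");rects(W,.025,.055,(.4,.64,.04,.45));bays(W,I)
plan([.5723,-.1229,.26],-.093)
E
```

```text
ctr 549.6 355.6 size 169x40 yaw 0.107 z 0.0424 n 5005 px [ 41  86  63 135]
ctr 557.3 278.1 size 139x39 yaw 0.106 z 0.0423 n 3808 px [110 100  49 111]
ctr 573.9 123.7 size 79x38 yaw 0.111 z 0.0424 n 1920 px [243 126  32  64]
bay ctr 550.2 353.4 mean 0.5772 0.3422 size 199x50 yaw 0.118 z 0.0134
bay ctr 557.8 276.8 mean 0.5774 0.2716 size 201x50 yaw 0.104 z 0.0133
bay ctr 566.4 199.9 mean 0.5748 0.2006 size 201x50 yaw 0.101 z 0.0132
bay ctr 574.2 122.6 mean 0.5892 0.1227 size 202x51 yaw 0.105 z 0.0131
move [-0.0266  0.244   0.0111] rotvec [0.0008 0.0059 0.2011] q6 1.599
```

Three are placed within about 1 mm. Now b.

The manual's scale: shifts go in shares of 62.5 mm and turns go in shares of 2 rad. Converting my numbers, 0.049 m is 0.784, 0.048 m is 0.768, 0.1 rad / 2 = 0.05.

>>> move_tool:
  rows:
    - {"sx": -0.08, "sy": 0.784, "finger_gap": 0.06}
    - {"sx": -0.08, "sy": 0.784, "finger_gap": 0.06}
    - {"sx": -0.08, "sy": 0.784, "finger_gap": 0.06}
    - {"sx": -0.08, "sy": 0.784, "finger_gap": 0.06}
    - {"sx": -0.08, "sy": 0.768, "finger_gap": 0.06}
    - {"wz": 0.05, "finger_gap": 0.06}
    - {"wy": 0.002, "wz": 0.05, "finger_gap": 0.06}
    - {"finger_gap": 0.06}
    - {"finger_gap": 0.06}

```text
time_s: 31.92
eef_pos: [0.5743, -0.1222, 0.271]
eef_rot: [-0.0, 0.999, -0.045, -0.001]
ft_force: [-1.1, 0.7, -0.0]
width: 0.0595
grip_force: 0.0
```

```bash
python3 - <<'E'
from h import *
W,I=wrist("w13");rects(W,.022,.055,(.4,.72,-.45,-.06))
plan([.5723,-.1229,.06],-.093)
E
```

```text
ctr 572.2 -122.6 size 110x38 yaw -0.093 z 0.0324 n 2517 px [245 115  31  86]
ctr 492.4 -185.6 size 22x22 yaw -0.041 z 0.0319 n 230 px [303 204  17  17]
move [-0.0019  0.0009  0.2114] rotvec [0.0002 0.0011 0.0026] q6 1.378
```

Converted, 0.055 m is 0.88, 0.05 m is 0.8, 0.0026 rad / 2 = 0.0013.

>>> move_tool:
  rows:
    - {"wy": 0.0005, "wz": 0.0013, "sx": -0.032, "sy": 0.016, "sz": 0.8, "finger_gap": 0.06}
    - {"sz": 0.88, "finger_gap": 0.06}
    - {"sz": 0.88, "finger_gap": 0.06}
    - {"sz": 0.72, "finger_gap": 0.06}
    - {"finger_gap": 0.06}
    - {"finger_gap": 0.06}

```text
time_s: 32.72
eef_pos: [0.5747, -0.1237, 0.0691]
eef_rot: [0.001, 0.999, -0.047, 0.002]
ft_force: [-0.3, -0.2, 0.5]
width: 0.06
grip_force: 0.0
```

```bash
python3 - <<'E'
from h import *
plan([.5722,-.1227,.003],-.093)
E
```

```text
move [-0.0028 -0.0009  0.0661] rotvec [ 0.0011 -0.0043 -0.0007] q6 1.379
```

Converted, 0.024 m is 0.384, 0.02 m is 0.32, -0.0043 rad / 2 = -0.0022.

>>> move_tool:
  rows:
    - {"wx": 0.0006, "wy": -0.0022, "sx": -0.04, "sy": -0.008, "sz": 0.32, "finger_gap": 0.06}
    - {"sz": 0.384, "finger_gap": 0.06}
    - {"sz": 0.224, "finger_gap": 0.06}
    - {"sz": 0.112, "finger_gap": 0.06}
    - {"finger_gap": 0.06}
    - {"finger_gap": 0.06}
    - {"finger_gap": 0.03}
    - {"finger_gap": 0.03}
    - {"finger_gap": 0.03}
    - {"finger_gap": 0.03}
  force: 45

```text
time_s: 33.98
eef_pos: [0.5716, -0.1231, 0.0035]
eef_rot: [-0.0, 0.999, -0.047, -0.0]
ft_force: [-0.3, -0.9, 6.0]
width: 0.0375
grip_force: 48.0
```

>>> move_tool:
  rows:
    - {"sz": -0.32, "finger_gap": 0.03}
    - {"sz": -0.8, "finger_gap": 0.03}
    - {"sz": -0.96, "finger_gap": 0.03}
    - {"sz": -0.96, "finger_gap": 0.03}
    - {"finger_gap": 0.03}
    - {"finger_gap": 0.03}

```text
time_s: 34.72
eef_pos: [0.5699, -0.1224, 0.192]
eef_rot: [-0.001, 0.999, -0.047, -0.002]
ft_force: [0.2, 0.1, -4.3]
width: 0.0373
grip_force: 47.2
```

```bash
python3 - <<'E'
from h import *
plan([.566,.2003,.19],.106)
E
```

```text
move [-0.0343 -0.3209  0.0025] rotvec [-0.0015  0.0044 -0.2004] q6 1.379
```

Converted, -0.0535 m is -0.856, -0.0055 m is -0.088, -0.1 rad / 2 = -0.05.

>>> move_tool:
  rows:
    - {"sx": -0.088, "sy": -0.856, "finger_gap": 0.03}
    - {"sx": -0.088, "sy": -0.856, "finger_gap": 0.03}
    - {"sx": -0.088, "sy": -0.856, "finger_gap": 0.03}
    - {"sx": -0.088, "sy": -0.856, "finger_gap": 0.03}
    - {"sx": -0.088, "sy": -0.856, "finger_gap": 0.03}
    - {"sx": -0.088, "sy": -0.856, "finger_gap": 0.03}
    - {"wz": -0.05, "finger_gap": 0.03}
    - {"wy": 0.002, "wz": -0.05, "finger_gap": 0.03}
    - {"finger_gap": 0.03}
    - {"finger_gap": 0.03}

```text
time_s: 35.98
eef_pos: [0.5673, 0.1993, 0.1908]
eef_rot: [-0.0, 0.999, 0.052, -0.001]
ft_force: [0.1, -0.4, -2.9]
width: 0.0372
grip_force: 47.3
```

```bash
python3 - <<'E'
from h import *
W,I=wrist("w14");T=Tee(ctrl.read_state());Q=(W-T[:3,3])@T[:3,:3]
m=(W[...,2]>.12)&(abs(Q[...,1])<.01)&(Q[...,0]>.02)&(Q[...,0]<.12)&(Q[...,2]<0.005)
print("held end x",np.percentile(Q[m][:,0],[50,98,100]))
plan([.566,.2005,.035],.106)
E
```

```text
held end x [0.04394464 0.06143606 0.06232703]
move [-0.0014 -0.0013  0.1564] rotvec [-0.0004  0.001  -0.0019] q6 1.731
```

View pics/w14.png

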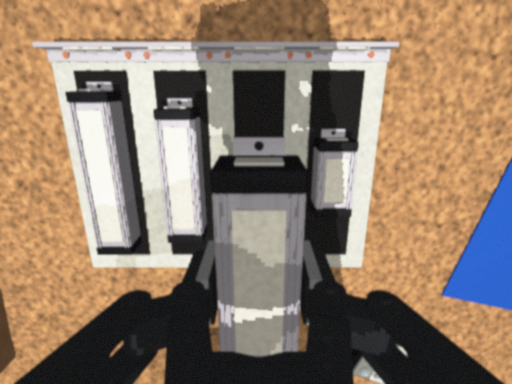

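d (105,165), c (180,170) and a (335,170) sit in bays 1, 2 and 4. b is aligned over bay_3 (258,105). Lowering b.

Converted, 0.05 m is 0.8, 0.04 m is 0.64.

>>> move_tool:
  rows:
    - {"sx": -0.024, "sy": -0.0208, "sz": 0.64, "finger_gap": 0.03}
    - {"sz": 0.8, "finger_gap": 0.03}
    - {"sz": 0.64, "finger_gap": 0.03}
    - {"sz": 0.32, "finger_gap": 0.03}
    - {"finger_gap": 0.03}
    - {"finger_gap": 0.03}

```text
time_s: 36.78
eef_pos: [0.569, 0.2015, 0.0446]
eef_rot: [-0.001, 0.999, 0.053, 0.003]
ft_force: [-0.4, 0.2, -2.4]
width: 0.0373
grip_force: 47.2
```

```bash
python3 - <<'E'
from h import *
plan([.566,.2003,.0125],.106)
E
```

```text
move [-0.0033  0.0009  0.0321] rotvec [-0.0014 -0.0052 -0.0008] q6 1.733
```

Converted, 0.015 m is 0.24, 0.01 m is 0.16, -0.0052 rad / 2 = -0.0026.

>>> move_tool:
  rows:
    - {"wx": -0.0007, "wy": -0.0026, "sx": -0.04, "sy": 0.008, "sz": 0.24, "finger_gap": 0.03}
    - {"sz": 0.16, "finger_gap": 0.03}
    - {"sz": 0.048, "finger_gap": 0.03}
    - {"sz": 0.032, "finger_gap": 0.03}
    - {"finger_gap": 0.03}
    - {"finger_gap": 0.03}

```text
time_s: 37.52
eef_pos: [0.5644, 0.2003, 0.0135]
eef_rot: [0.0, 0.999, 0.053, -0.002]
ft_force: [-5.2, -2.1, 5.5]
width: 0.0376
grip_force: 48.2
```

Converted, -0.06 m is -0.96, -0.05 m is -0.8.

>>> move_tool:
  rows:
    - {"finger_gap": 0.054}
    - {"finger_gap": 0.054}
    - {"finger_gap": 0.054}
    - {"sz": -0.48, "finger_gap": 0.054}
    - {"sz": -0.8, "finger_gap": 0.054}
    - {"sz": -0.96, "finger_gap": 0.054}
    - {"sz": -0.96, "finger_gap": 0.06}
    - {"sz": -0.96, "finger_gap": 0.06}
    - {"finger_gap": 0.06}
    - {"finger_gap": 0.06}

```text
time_s: 38.78
eef_pos: [0.5654, 0.2005, 0.2726]
eef_rot: [0.0, 0.999, 0.053, -0.002]
ft_force: [-0.5, 0.3, -1.0]
width: 0.0598
grip_force: 0.0
```

```bash
python3 - <<'E'
from h import *
W,I=wrist("w15");rects(W,.025,.055,(.4,.64,.04,.45));bays(W,I)
E
```

```text
ctr 549.3 355.5 size 170x39 yaw 0.107 z 0.0423 n 4655 px [109  87  52 135]
ctr 557.1 278.4 size 139x38 yaw 0.109 z 0.0423 n 3539 px [177 101  39 111]
ctr 566.1 201.4 size 109x38 yaw 0.106 z 0.0423 n 2651 px [243 113  32  88]
ctr 573.4 123.8 size 80x39 yaw 0.101 z 0.0422 n 2050 px [303 126  36  65]
bay ctr 550.4 354.7 mean 0.5776 0.3430 size 201x51 yaw 0.103 z 0.0133
bay ctr 558.5 277.1 mean 0.5825 0.2728 size 201x50 yaw 0.107 z 0.0131
bay ctr 585.2 202.2 mean 0.6304 0.2033 size 164x50 yaw 0.105 z 0.0131
bay ctr 574.1 123.2 mean 0.5888 0.1268 size 203x50 yaw 0.105 z 0.0130
bay ctr 483.6 190.5 mean 0.4837 0.1904 size 49x36 yaw -1.466 z 0.0129
```

View pics/w15.png

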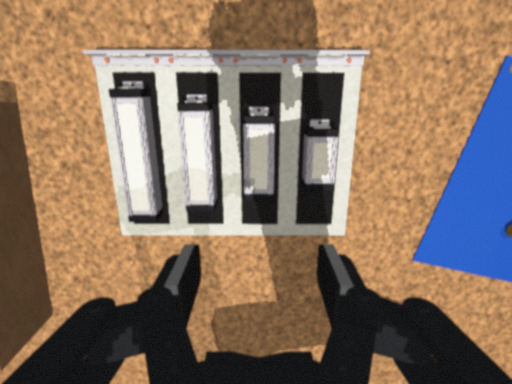

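All four are flat and centred: d (137,150), c (198,150), b (259,152) and a (320,152). Handing in.

```bash
python3 -c "from cell import ctrl;print(ctrl.hand_in())"
```

```text
the job is handed in; nothing more can be done
None
```

The four drivers are released in their bays, flat and within about 1–2 mm of centre by the last wrist picture: shortest in bay_4 by the floodlight, up to longest in bay_1. The job was handed in at about 39 s, and no verdict was printed.

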